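# Third hand: hold a sprung valve cover closed for bolting

## Task

Wipe all the metal chips off the top face of the valve housing with the wooden scraper block and set the block down on the bench. Then put the aluminium cover on, its spigot in the bore and its slotted bolt holes over the tapped holes, press it down against the spring until it is closed on the face, and finish still holding it there with a steady, moderate push (about 15 to 25 N on the housing) so that your mate can put in the two bolts. Leave the box of screws, the ratchet and the torch where they are.

Things in the scene. Friction and masses are not known exactly. Their poses are not given: they have to be found in the camera images.
- deck (a point): centre of the deck: the machined top face, 66 (x) x 126 (y) mm, 64 mm above the bench, of the valve housing. z up, y along the deck's long side. In its middle a bore 37.5 mm across (2 mm chamfer), filled by a steel piston whose crown is flush with the deck; 47 mm either side of it along y a tapped hole, 9.5 mm across
- housing: grey cast valve housing bolted to the bench (it does not move); origin at the centre of its underside, axes as the deck's. Its foot is 92 x 150 mm and 10 mm thick; a small brass union stands out to 58 mm from the middle on the -x side, 24 mm up, well below the deck
- piston (a joint): depth in m of the sprung piston below the deck: 0 as found (flush), 0.012 with the cover fully closed. Its spring pushes up with 5 N when flush and 0.8 N more per mm, so about 14.6 N with the cover closed; from there on the cover rests metal to metal on the deck, which does not give
- cover: loose aluminium cover, 0.28 kg, standing on its spigot (round, 35 mm, 12 mm long, lower 4 mm taper to 29 mm). Origin: centre of the spigot's lower end, z up; closed, it is 12 mm below the deck. Round flange, 62 mm, 12 to 22 mm above the origin, two ears to 122 mm overall (y) with bolt slots at y = +-47 mm. Grip the rib on top: 18 mm thick (x), 54 mm long (y), top 56 mm above the origin. A half turn makes no difference
- scraper: scraper block: beech block 72 mm long (x), 24 mm thick (y), 50 mm tall, 0.13 kg, standing on its sole on the bench; a 3 mm steel strip, 20 mm tall and 74 mm long, is screwed to its +y side flush with the sole. Origin at the centre of the sole, z up
- chip_0: dark steel chip, about 12 to 16 x 8 to 11 x 7 mm, lying loose on the deck; origin at the centre of its underside
- chip_1: dark steel chip, about 12 to 16 x 8 to 11 x 7 mm, lying loose on the deck; origin at the centre of its underside
- chip_2: dark steel chip, about 12 to 16 x 8 to 11 x 7 mm, lying loose on the deck; origin at the centre of its underside
- chip_3: dark steel chip, about 12 to 16 x 8 to 11 x 7 mm, lying loose on the deck; origin at the centre of its underside
- chip_4: dark steel chip, about 12 to 16 x 8 to 11 x 7 mm, lying loose on the deck; origin at the centre of its underside
- box_of_screws: bystander: cardboard box, 70 x 110 x 45 mm, on the bench; origin at the centre of its underside
- ratchet_handle: bystander: ratchet with black handle, 34 x 202 (y) x 28 mm, lying near the bench's front edge; origin at the centre of its underside
- black_torch: bystander: black torch, 34 x 128 (y) x 35 mm, lying on the bench; origin at the centre of its underside
Mind the look-alikes: they are no part of the job. Of the things that look like the cover, the larger one is meant.

How it is judged (in metres and radians):
On the way, in this order (a step that is already met when the one before it is completed fails the run):
1. all chips are off the deck (z of each of chip_0, chip_1, chip_2, chip_3, chip_4 in the frame of deck below -0.008 m), for 0.2 s.
2. the scraper block is set down on the bench (all of step 1 and height (world z) of scraper below 0.045 m and contact force between the fingers and scraper below 0.2 N and contact force between scraper and housing below 0.2 N and linear speed of scraper below 0.03 m/s), for 0.2 s.
3. the cover is held closed on the housing with a push in the band for a second (value of joint piston above 0.0085 m and z of cover in the frame of deck below -0.0085 m and horizontal distance between cover and deck below 0.004 m and angle between the y axis of cover and the y axis of housing, either way round below 0.1 rad and angle between the z axis of cover and the z axis of housing, either way round below 0.06 rad and contact force between cover and housing between 10 and 28 N and contact force between the fingers and cover above 2 N), for 1 s.
At the end, for the whole second after the job is handed in: chips all below the deck; scraper block let go, at rest on the bench; cover within 4 mm of the bore axis, level to 3.4 deg, in line to 5.7 deg, closed to 3.5 mm (so that the bolts catch), held still by the fingers, pressing on housing and piston with 10 to 28 N (all of step 2 and all of step 3 and linear speed of cover below 0.02 m/s); the arm keeps its last pose, push and grip.
It fails at once if a chip on the deck is touched by fingers or cover instead of the scraper block ((z of chip_0 in the frame of deck above -0.003 m and contact force between any of the fingers, cover and chip_0 above 0.3 N) or (z of chip_1 in the frame of deck above -0.003 m and contact force between any of the fingers, cover and chip_1 above 0.3 N) or (z of chip_2 in the frame of deck above -0.003 m and contact force between any of the fingers, cover and chip_2 above 0.3 N) or (z of chip_3 in the frame of deck above -0.003 m and contact force between any of the fingers, cover and chip_3 above 0.3 N) or (z of chip_4 in the frame of deck above -0.003 m and contact force between any of the fingers, cover and chip_4 above 0.3 N)).
It fails at once if the box of screws is pushed away (distance of box_of_screws from where it was at the start of the episode above 0.03 m).
It fails at once if the ratchet is pushed away (distance of ratchet_handle from where it was at the start of the episode above 0.03 m).
It fails at once if the torch is pushed away (distance of black_torch from where it was at the start of the episode above 0.03 m).
It also fails if it takes over 72 s, if anything falls off the work surface, if the arm or the gripper's body presses on something with over 40 N, if the wrist force passes 120 N, or if a joint passes its speed limit or range.

## Robot

A 6-joint arm with a two-finger parallel gripper is mounted at the origin on a cart in front of the work surface, level with it; the furniture and walls round the work are solid. World frame = base frame: x ahead of the robot, y to its left, z up, the work surface at z = 0. Lengths are in mm, angles in rad, forces in N, time in s.
With the tool pointing down it reaches from about 400 to 925 mm from the base axis. Payload 12.5 kg.
Tool frame: the origin (TCP) lies midway between the tips of the shut fingers; the grasp point (between the pads) lies 19 mm behind it; z points along the fingers, y is the line along which they close (so a half turn about z gives the same grasp; the last joint's range is limited). The gripper opens to 95 mm and grips with 3 to 60 N. Pads are 20 mm wide; open, the fingers measure 119 mm over their backs; the gripper's body (75 mm by 180 mm) begins 59 mm behind the grasp point.
Start: joints at [-1.224, 0.491, 1.559, -0, 1.092, -0.106], TCP at [273.453, -562.024, 214.661] pointing down, gripper open.
Joint ranges: [-3.1, 3.1], [-0.84, 2.19], [0.05, 2.79], [-1.13, 4.28], [0.06, 2.93], [-2.69, 2.69]. Speed limits (rad/s): [2.22, 2.22, 2.79, 3.14, 3.14, 3.14].

## Interface

Orientations are given as [roll, pitch, yaw] about the fixed x, y, z axes, in that order (R = Rz(yaw) Ry(pitch) Rx(roll)).
In Python, from cell import state, read_camera, camera_info, env gives the robot as it stands.
- The arm moves only by the tool move_arm, never from a script. Its argument "commands" is a list of rows, each a list of 3 entries, a list of its own where there are three numbers: the shift along the world's x, y, z in cm, then the turn, a rotation vector about the world's x, y, z in degrees, then the opening, from 0 (shut) to 1 (fully open). A call has 1 to 10 rows; each row shifts and turns the commanded pose from where the row before left it; what a row does not reach is not made up. A row lasts 1/10 s, in which the tool goes at most 50 mm and 8.59 degrees, less where a joint would pass 70% of its speed; a pose out of reach is approached as far as the arm can. A call with a gripper value outside its range is refused whole. The fingers move at their own pace and stop on an object; the grip force is fixed at half the most. Time passes only in rows, so rows that do not move let the fingers close. It gives the time, the measured TCP pose, the force, the opening and the grip force at its end, in the units of the state.
- state(): the state, without advancing time (a new reading comes with each control period).
- read_camera(name): name is "side" or "top"; returns the picture (420x560x3 uint8, blue, green, red); there is no depth.
- camera_info(name): a dict with "K" (3x3 intrinsics, pixels), "cam_to_world" (4x4, takes a point from camera to world coordinates). Camera axes: x right, y down, z forward; pixel columns grow to the right and rows downward; lengths in mm; the calibration is good to about 2 mm. A picture is of the moment at which its call begins. camera_info takes no time and is no camera call.
- env.job_done(): hands the job in; it is judged then, once.
The state is a dict: "t": time; "joints": joint angles; "qvel": joint speeds; "tau": joint torques, N m; "eef_pos": TCP position; "tcp_rot": TCP orientation; "ft_force": force on the tool from outside, world axes, zero at the start; "moment": the same for the moment, N m; "opening": opening from 0.0 (shut) to 1.0 (fully open); "grip_force": force on a finger pad.
Only numpy, scipy, OpenCV 4.12 (cv2) and the standard library are available. Lean on these libraries where they do the work, as an engineer would, in place of code of your own. Each camera call takes 0.05 s, during which the arm holds its last target. There are 200 camera calls.

## Working session

There is one attempt and no reset: what is moved stays moved. The work goes in short steps, Python scripts to look and compute and a tool call to move; the robot and the scene stay as the last step left them, time stands still between calls to the robot, and variables do not carry over. Pictures are saved under pics/ and viewed, at most 10 in all, crops included, and the job is handed in when it is done.

Besides the shell and the picture viewer there is one more tool, called after "Request:" as name(argument=value, ...) on one line, values as JSON. move_arm: Moves the arm, as the interface text tells. Its arguments: {"type":"object","properties":{"commands":{"type":"array"}},"required":["commands"]}

```bash
ls; mkdir -p pics; python3 - <<'E'
from cell import *
import cv2
for n in("top","side"):
    im=read_camera(n); cv2.imwrite(f"pics/{n}0.png",im)
    i=camera_info(n); print(n,i["K"],i["cam_to_world"])
print(state())
E
```

```text
pics
top [[501.60809205   0.         276.44106253]
 [  0.         501.60809205 210.21668345]
 [  0.           0.           1.        ]] [[ 6.65728282e-03 -9.86652263e-01  1.62705233e-01  2.38617258e+02]
 [-9.99930296e-01 -4.98163899e-03  1.07044707e-02 -5.48210973e+00]
 [-9.75105152e-03 -1.62765154e-01 -9.86616654e-01  1.44952104e+03]
 [ 0.00000000e+00  0.00000000e+00  0.00000000e+00  1.00000000e+00]]
side [[474.95068506   0.         282.79486835]
 [  0.         474.95068506 204.7353051 ]
 [  0.           0.           1.        ]] [[-9.51238055e-01 -2.03364061e-01  2.31925032e-01  2.01205581e+02]
 [-3.08329495e-01  6.05206890e-01 -7.33932928e-01  8.93651023e+02]
 [ 8.89295362e-03 -7.69654259e-01 -6.38398964e-01  8.35521363e+02]
 [ 0.00000000e+00  0.00000000e+00  0.00000000e+00  1.00000000e+00]]
{'t': 0.1, 'joints': array([-1.22360185e+00,  4.91480552e-01,  1.55941108e+00, -4.03533389e-06,
        1.09168858e+00, -1.05615954e-01]), 'qvel': array([ 0.00077649, -0.00086378, -0.00220093,  0.00051846,  0.00062852,
       -0.00024721]), 'tau': array([ 3.20572894e-03, -6.13624120e+01, -2.58604538e+01,  6.94169174e-02,
        4.70756495e-02, -8.01223518e-05]), 'eef_pos': array([ 273.3681984 , -561.79683922,  214.12404355]), 'tcp_rot': array([-3.14061022e+00, -1.00549438e-04,  4.52812243e-01]), 'ft_force': array([-1.24429369,  0.77520131,  0.54140728]), 'moment': array([-0.018824  ,  0.02205384,  0.028993  ]), 'grip_force': 0.0, 'opening': 1.001988255986522}
```

View pics/top0.png

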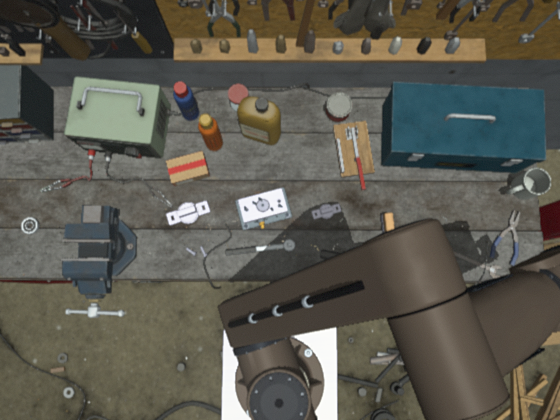

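View pics/side0.png

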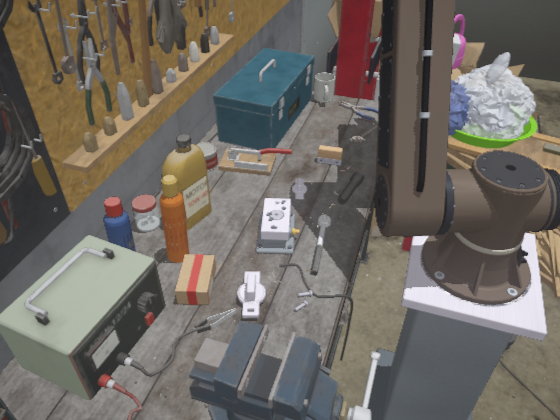

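The top view shows the housing at about (263,207), the cover at (188,212), its smaller look-alike at (325,211), the scraper at (388,222), the box at (187,166) and the ratchet at (262,246). The side view shows the scraper at (328,155), the torch at (350,187), the housing at (277,222) and the cover at (251,293). I'll enlarge these areas.

```bash
python3 - <<'E'
import cv2,numpy as np
a=cv2.imread("pics/top0.png");b=cv2.imread("pics/side0.png")
A=cv2.resize(a[180:260,150:310],None,fx=5,fy=5,interpolation=cv2.INTER_CUBIC)
cv2.imwrite("pics/topc.png",A[:400])
S=cv2.resize(b[140:320,230:370],None,fx=3.3,fy=3.3,interpolation=cv2.INTER_CUBIC)
T=cv2.resize(a[195:255,370:425],None,fx=6,fy=6,interpolation=cv2.INTER_CUBIC)
h=594;S=S[:h];out=np.zeros((h,S.shape[1]+T.shape[1],3),np.uint8)
out[:S.shape[0],:S.shape[1]]=S;out[:T.shape[0],S.shape[1]:]=T
print(S.shape,out.shape)
cv2.imwrite("pics/sidec.png",out)
E
```

```text
(594, 462, 3) (594, 792, 3)
```

View pics/topc.png

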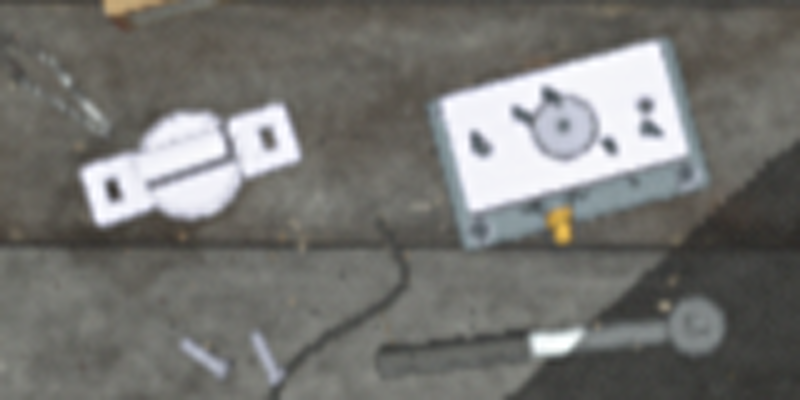

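View pics/sidec.png

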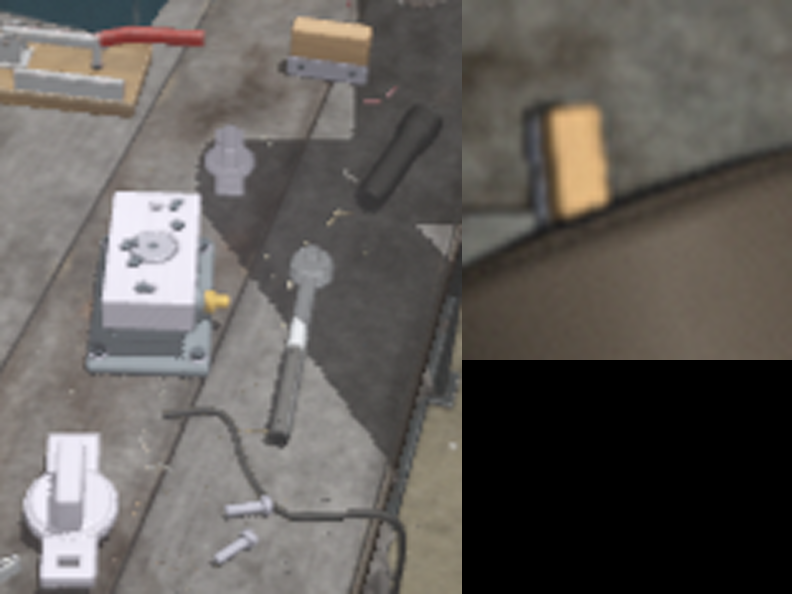

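The top crop shows the deck corners at (440,100), (667,40), (690,157) and (470,212). The chips lie near (480,143), (522,113), (550,97), (608,145) and (650,130), and the cover's slots are at (113,190) and (267,137). The side crop shows the scraper's top at (295,17)–(371,28), its strip foot at (287,75)–(367,82), and the torch at (400,155).

```bash
cat >h.py <<'E'
import numpy as np
from cell import *
def pl(n,uv,z):
    i=camera_info(n);K=np.array(i["K"]);T=np.array(i["cam_to_world"])
    d=T[:3,:3]@np.linalg.inv(K)@np.array([uv[0],uv[1],1.]);o=T[:3,3]
    return (o+d*(z-o[2])/d[2])[:2].round(1)
def px(n,p):
    i=camera_info(n);T=np.linalg.inv(i["cam_to_world"]);q=np.array(i["K"])@(T@[*p,1])[:3];return (q[:2]/q[2]).round(1)
tc=lambda u,v:(150+u/5,180+v/5)
sc=lambda u,v:(230+u/3.3,140+v/3.3)
E
python3 - <<'E'
from h import *
d=np.array([pl("top",tc(*c),64) for c in[(440,100),(667,40),(690,157),(470,212)]]);print("deck top",d.tolist(),d.mean(0),"bore",pl("top",tc(565,127),64))
d=np.array([pl("side",sc(*c),64) for c in[(116,192),(202,195),(196,304),(104,302)]]);print("deck side",d.tolist(),d.mean(0),"bore",pl("side",sc(155,247),64))
a,b=pl("top",tc(113,190),22),pl("top",tc(267,137),22);print("cover",a,b,(a+b)/2, np.degrees(np.arctan2(*(b-a)[::-1]))+90)
print("cover side slot",pl("side",sc(68,562),22),"rib ends side",pl("side",sc(70,436),56),pl("side",sc(68,500),56))
print("rib top ends",[pl("top",tc(*c),56) for c in[(145,175),(230,150),(222,125),(138,155)]])
print("scr top",[pl("side",sc(*c),50) for c in[(295,17),(371,28),(367,65),(290,57)]],"strip foot",[pl("side",sc(*c),0) for c in[(287,75),(367,82)]],"strip top",[pl("side",sc(*c),20) for c in[(287,60),(369,68)]])
t6=lambda u,v:(370+u/6-462/6,195+v/6)
print("scr topcam",[pl("top",t6(*c),50) for c in[(555,105),(603,105),(608,205),(560,216)]])
print("torch",[pl("side",sc(*c),17) for c in[(425,115),(368,200)]])
E
```

```text
deck top [[495.7, 117.8], [530.7, -9.7], [463.9, -22.8], [432.2, 99.8]] [480.625  46.275] bore [480.6  47.3]
deck side [[532.9, -4.0], [467.9, -22.0], [435.1, 98.8], [498.7, 117.8]] [483.65  47.65] bore [483.1  48.7]
cover [449.8 309.2] [481.2 221.3] [465.5  265.25] 19.657953186001834
cover side slot [453.5 312.7] rib ends side [478.7 239.8] [460.4 291.3]
rib top ends [array([453.4, 284. ]), array([467.9, 236.5]), array([482.2, 241.5]), array([464.8, 288.4])]
scr top [array([ 468.5, -316.4]), array([ 397.7, -320.8]), array([ 388. , -260.6]), array([ 456.1, -250.9])] strip foot [array([ 467.4, -293.8]), array([ 393.8, -306.6])] strip top [array([ 467.2, -289. ]), array([ 392.3, -300.5])]
scr topcam [array([ 464.4, -297.9]), array([ 464.6, -320.4]), array([ 417.2, -321.2]), array([ 411.9, -298.7])]
torch [array([ 329.9, -248.6]), array([ 351.9, -115.3])]
```

Request:
move_arm(commands=[[[2,4.5,1],[0,0,-3],1],[[2,4.5,1],[0,0,-3],1],[[2,4.5,1],[0,0,-3],1],[[2,4.5,1],[0,0,-3],1],[[2,4.5,1],[0,0,-3],1],[[2,4.5,1],[0,0,-3],1],[[2,4.5,1],[0,0,-3],1],[[2,4.5,1],[0,0,0],1],[[2,4.5,1],[0,0,0],1],[[2,4.5,0],[0,0,0],1]])

```text
t: 1.1
eef_pos: [473.3, -112.2, 305.4]
tcp_rot: [3.141, -0.002, 0.086]
ft_force: [-0.1, -0.4, 0.2]
opening: 1.002
grip_force: 0.0
```

```bash
python3 - <<'E'
from h import *
import cv2
a=read_camera("top");b=read_camera("side");cv2.imwrite("pics/top1.png",a);cv2.imwrite("pics/side1.png",b)
out=np.zeros((400,800,3),np.uint8)
out[:,:400]=cv2.resize(a[200:250,365:415],(400,400),interpolation=cv2.INTER_CUBIC)
out[:,400:]=cv2.resize(b[130:180,305:355],(400,400),interpolation=cv2.INTER_CUBIC)
cv2.imwrite("pics/c1.png",out);s=state();print(s["eef_pos"],s["tcp_rot"],s["t"])
E
```

```text
[ 473.82682086 -109.53968495  304.357748  ] [-3.14099861e+00 -6.00423977e-04  9.17308507e-02] 1.2
```

View pics/c1.png

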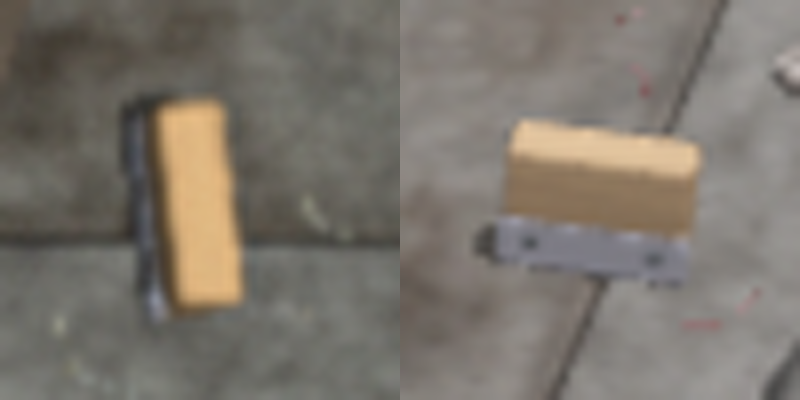

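The crop shows the whole scraper. In the top view its wood top runs (160,103)–(222,100)–(241,303)–(178,306). In the side view the strip runs (497,218)–(690,236) along its top and (497,265)–(687,283) along its foot.

```bash
python3 - <<'E'
from h import *
t=lambda u,v:(365+u/8,200+v/8); s=lambda u,v:(305+(u-400)/8,130+v/8)
a=np.array([pl("top",t(*c),50) for c in[(160,103),(222,100),(241,303),(178,306)]]);print(a.tolist(),a.mean(0))
y=lambda p,q:np.degrees(np.arctan2(*(q-p)[::-1]))
print(y(a[3],a[0]),y(a[2],a[1]))
b=np.array([pl("side",s(*c),50) for c in[(520,120),(698,148),(693,180),(512,152)]]);print(b.tolist(),b.mean(0),y(b[1],b[0]),y(b[2],b[3]))
for z,c in((20,[(497,218),(690,236)]),(0,[(497,265),(687,283)])):
  p=np.array([pl("side",s(*k),z) for k in c]);print(p.tolist(),p.mean(0),y(p[1],p[0]))
E
```

```text
[[463.4, -296.4], [464.5, -318.3], [392.7, -322.7], [391.5, -300.7]] [ 428.025 -309.525]
3.4225139110089997 3.5067765776412
[[466.9, -317.8], [398.1, -320.5], [395.2, -298.4], [464.2, -295.2]] [ 431.1   -307.975] 2.247372973370381 2.6552929865329373
[[468.1, -294.0], [395.3, -305.8]] [ 431.7 -299.9] 9.20688128112827
[[466.3, -291.9], [394.2, -303.5]] [ 430.25 -297.7 ] 9.139859496589988
```

Request:
move_arm(commands=[[[-0.7,-3.3,-3.2],[0,0,-1],1],[[-0.7,-3.3,-3.2],[0,0,0],1],[[-0.8,-3.3,-3.2],[0,0,0],1],[[-0.8,-3.3,-3.2],[0,0,0],1],[[-0.7,-3.3,-3.2],[0,0,0],1],[[-0.7,-3.3,-3.2],[0,0,0],1],[[0,0,-3],[0,0,0],1],[[0,0,-3],[0,0,0],1],[[0,0,-2.6],[0,0,0],1],[[0,0,0],[0,0,0],1]])

```text
t: 2.2
eef_pos: [426.9, -311.5, 23.4]
tcp_rot: [-3.138, 0.004, 0.068]
ft_force: [-0.6, -0.5, 0.0]
opening: 0.998
grip_force: 0.0
```

Request:
move_arm(commands=[[[0.2,0.2,0.0],[0,0,0],0.5],[[0,0,0],[0,0,0],0],[[0,0,0],[0,0,0],0],[[0,0,0],[0,0,0],0],[[0,0,0],[0,0,0],0],[[0,0,0],[0,0,0],0],[[0,0,0],[0,0,0],0],[[0,0,0],[0,0,0],0]])

```text
t: 3.0
eef_pos: [430.5, -310.0, 26.2]
tcp_rot: [3.142, 0.0, 0.069]
ft_force: [-0.7, 0.4, -0.2]
opening: 0.385
grip_force: 0.0
```

Request:
move_arm(commands=[[[0,0,-0.2],[0,0,0],0],[[0,0,0],[0,0,0],0],[[0,0,0],[0,0,0],0],[[0,0,0],[0,0,0],0],[[0,0,0],[0,0,0],0]])

```text
t: 3.5
eef_pos: [430.5, -310.0, 24.2]
tcp_rot: [3.142, 0.0, 0.069]
ft_force: [0.3, -0.2, -0.9]
opening: 0.252
grip_force: 30.0
```

Request:
move_arm(commands=[[[0,0,3.5],[0,0,0],0],[[0,0,3.5],[0,0,0],0],[[0,0.5,3.5],[0,0,2.2],0],[[1.2,4.5,0],[0,0,3],0],[[1.2,4.5,0],[0,0,3],0],[[1.2,4.6,0],[0,0,3],0],[[1.2,4.6,0],[0,0,0],0],[[1.2,4.6,0],[0,0,0],0],[[1.3,4.6,0],[0,0,0],0],[[0,0,-3.0],[0,0,0],0]])

```text
t: 4.5
eef_pos: [506.1, -26.8, 101.5]
tcp_rot: [3.139, -0.006, 0.269]
ft_force: [0.5, -0.6, -1.6]
opening: 0.25
grip_force: 30.0
```

Request:
move_arm(commands=[[[0,0,0],[0,0,0],0],[[0,0,0],[0,0,0],0]])

```text
t: 4.7
eef_pos: [503.3, -31.3, 99.3]
tcp_rot: [-3.141, 0.001, 0.264]
ft_force: [0.3, 0.2, -1.6]
opening: 0.253
grip_force: 30.0
```

Request:
move_arm(commands=[[[0,0,-0.7],[0,0,0],0],[[0,0,-0.3],[0,0,0],0],[[0,0,0],[0,0,0],0]])

```text
t: 5.0
eef_pos: [503.4, -31.7, 89.2]
tcp_rot: [3.142, 0.0, 0.263]
ft_force: [0.7, 0.6, -1.5]
opening: 0.25
grip_force: 30.0
```

```bash
python3 - <<'E'
from h import *
import cv2
a=read_camera("top");b=read_camera("side");cv2.imwrite("pics/top2.png",a)
out=np.zeros((480,800,3),np.uint8)
out[:,:400]=cv2.resize(a[172:244,230:290],(400,480),interpolation=cv2.INTER_CUBIC)
out[:,400:]=cv2.resize(b[175:259,240:310],(400,480),interpolation=cv2.INTER_CUBIC)
cv2.imwrite("pics/c2.png",out);s=state();print(s["eef_pos"],s["tcp_rot"],s["ft_force"])
E
```

```text
[503.5698184  -31.4800564   89.41994429] [ 3.14144187e+00 -1.50021247e-04  2.63443955e-01] [-0.06747191 -0.28580531 -1.82490037]
```

View pics/c2.png

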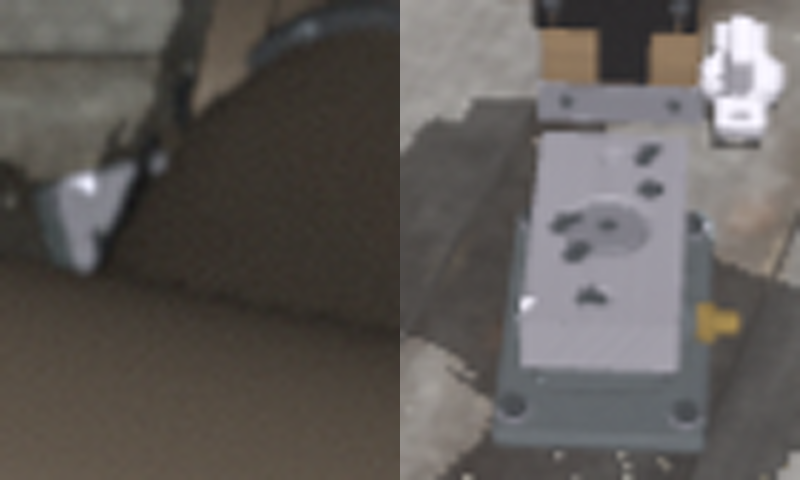

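The side crop shows all five chips on the deck. The strip (537–705 px) is aligned with the deck (540–688 px) to within about 3 mm and sits just above it, before the -y edge.

Request:
move_arm(commands=[[[0.2,0.1,-0.05],[0,0,0],0],[[-0.13,0.48,0],[0,0,0],0],[[-0.13,0.48,0],[0,0,0],0],[[-0.13,0.48,0],[0,0,0],0],[[-0.13,0.48,0],[0,0,0],0],[[-0.13,0.48,0],[0,0,0],0],[[-0.13,0.48,0],[0,0,0],0],[[-0.13,0.48,0],[0,0,0],0],[[-0.13,0.48,0],[0,0,0],0],[[-0.13,0.48,0],[0,0,0],0]])

```text
t: 6.1
eef_pos: [493.8, 13.6, 88.7]
tcp_rot: [3.141, -0.0, 0.264]
ft_force: [0.2, -0.2, -0.7]
opening: 0.252
grip_force: 30.0
```

Request:
move_arm(commands=[[[-0.13,0.48,0],[0,0,0],0],[[-0.13,0.48,0],[0,0,0],0],[[-0.13,0.48,0],[0,0,0],0],[[-0.13,0.48,0],[0,0,0],0],[[-0.13,0.48,0],[0,0,0],0],[[-0.13,0.48,0],[0,0,0],0],[[-0.13,0.48,0],[0,0,0],0],[[-0.13,0.48,0],[0,0,0],0],[[-0.13,0.48,0],[0,0,0],0],[[-0.13,0.48,0],[0,0,0],0]])

```text
t: 7.1
eef_pos: [480.8, 61.6, 88.7]
tcp_rot: [3.142, -0.0, 0.264]
ft_force: [0.1, -0.3, -1.5]
opening: 0.252
grip_force: 30.0
```

Request:
move_arm(commands=[[[-0.13,0.48,0],[0,0,0],0],[[-0.13,0.48,0],[0,0,0],0],[[-0.13,0.48,0],[0,0,0],0],[[-0.13,0.48,0],[0,0,0],0],[[-0.13,0.48,0],[0,0,0],0],[[-0.13,0.48,0],[0,0,0],0],[[-0.13,0.48,0],[0,0,0],0],[[-0.13,0.48,0],[0,0,0],0],[[-0.13,0.48,0],[0,0,0],0],[[0,0,0],[0,0,0],0]])

```text
t: 8.1
eef_pos: [469.0, 104.9, 88.7]
tcp_rot: [3.142, 0.0, 0.265]
ft_force: [-0.3, 0.3, -1.4]
opening: 0.254
grip_force: 30.0
```

```bash
python3 - <<'E'
from h import *
import cv2
b=read_camera("side");cv2.imwrite("pics/side3.png",b)
cv2.imwrite("pics/c3.png",cv2.resize(b[185:285,220:320],(600,600),interpolation=cv2.INTER_CUBIC));s=state();print(s["eef_pos"],s["tcp_rot"],s["ft_force"])
E
```

```text
[469.06496678 104.63078802  88.70778506] [3.14150493e+00 7.39752439e-05 2.64822985e-01] [ 0.25814314 -0.41259736 -1.06152537]
```

View pics/c3.png

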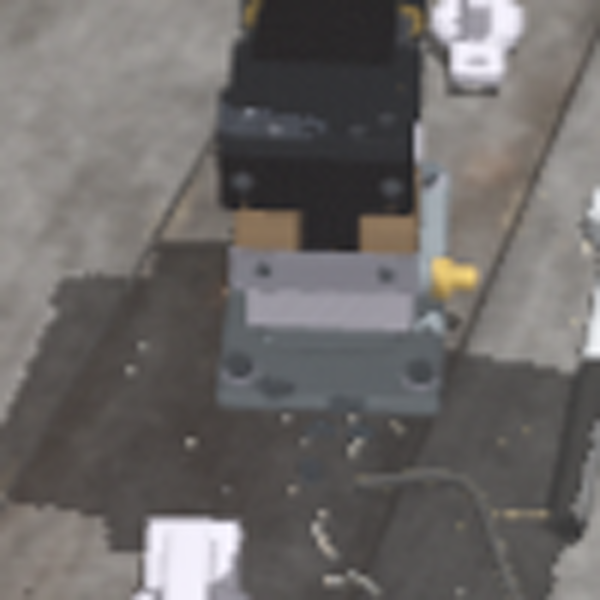

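Five chips lie off the deck: (275,385), (345,402), (320,430), (357,430) and (312,468). The strip stands past the +y edge. Next I take the block back.

Request:
move_arm(commands=[[[0,0,3],[0,0,0],0],[[0,0,3],[0,0,0],0],[[-0.4,-4.6,0],[0,0,0],0],[[-0.4,-4.6,0],[0,0,0],0],[[-0.4,-4.6,0],[0,0,0],0],[[-0.4,-4.6,0],[0,0,0],0],[[-0.4,-4.6,0],[0,0,0],0],[[-0.4,-4.6,0],[0,0,0],0],[[-0.4,-4.6,0],[0,0,0],0],[[-0.4,-4.6,0],[0,0,0],0]])

```text
t: 9.15
eef_pos: [436.6, -265.8, 148.8]
tcp_rot: [3.141, -0.0, 0.264]
ft_force: [0.9, 0.2, -1.4]
opening: 0.25
grip_force: 30.0
```

Request:
move_arm(commands=[[[-0.4,-4.6,0],[0,0,0],0],[[0,0,-4],[0,0,-3],0],[[0,0,-4],[0,0,-3],0],[[0,0,-3],[0,0,-3],0],[[0,0,0],[0,0,0],0],[[0,0,0],[0,0,0],0]])

```text
t: 9.75
eef_pos: [433.2, -309.8, 39.1]
tcp_rot: [-3.141, 0.0, 0.109]
ft_force: [0.8, -0.5, -1.0]
opening: 0.249
grip_force: 30.0
```

Request:
move_arm(commands=[[[0,0,-1.2],[0,0,0],0],[[0,0,-0.3],[0,0,0],0],[[0,0,0],[0,0,0],0],[[0,0,0],[0,0,0],1],[[0,0,0],[0,0,0],1],[[0,0,0],[0,0,0],1],[[0,0,0],[0,0,0],1],[[0,0,0],[0,0,0],1],[[0,0,0],[0,0,0],1],[[0,0,0],[0,0,0],1]])

```text
t: 10.75
eef_pos: [433.2, -309.6, 23.7]
tcp_rot: [3.142, 0.0, 0.107]
ft_force: [-0.2, 0.8, 1.5]
opening: 0.778
grip_force: 0.0
```

Request:
move_arm(commands=[[[0,0,4],[0,0,0],1],[[0,0,4.5],[0,0,8],1],[[0,0,4.5],[0,0,8],1],[[0.3,4.7,1],[0,0,8],1],[[0.3,4.8,0],[0,0,8],1],[[0.3,4.8,0],[0,0,8],1],[[0.3,4.8,0],[0,0,8],1],[[0.3,4.8,0],[0,0,8],1],[[0.3,4.8,0],[0,0,8],1],[[0.3,4.8,0],[0,0,8],1]])

```text
t: 11.75
eef_pos: [453.9, 27.3, 163.9]
tcp_rot: [3.141, -0.0, 1.369]
ft_force: [0.6, -0.4, 0.2]
opening: 1.002
grip_force: 0.0
```

Request:
move_arm(commands=[[[0.3,4.8,0],[0,0,8],1],[[0.3,4.8,0],[0,0,8],1],[[0.3,4.8,0],[0,0,8],1],[[0.3,4.8,0],[0,0,7.5],1],[[0.2,4.8,-1],[0,0,0],1],[[0.2,0,-4],[0,0,0],1],[[0,0,0],[0,0,0],1],[[0,0,0],[0,0,0],1]])

```text
t: 12.55
eef_pos: [469.8, 264.9, 113.8]
tcp_rot: [-3.14, 0.0, 1.913]
ft_force: [-0.7, -0.6, -0.5]
opening: 1.001
grip_force: 0.0
```

```bash
python3 - <<'E'
from h import *
import cv2
a=read_camera("side");cv2.imwrite("pics/side4.png",a)
cv2.imwrite("pics/c4.png",cv2.resize(a[130:330,210:360],(450,600),interpolation=cv2.INTER_CUBIC));s=state();print(s["eef_pos"],s["tcp_rot"],s["joints"])
E
```

```text
[470.43246218 264.78369998 114.68439518] [3.14147810e+00 5.08018215e-05 1.91269473e+00] [ 3.90304549e-01  4.99235629e-01  1.87339713e+00 -8.09504353e-05
  7.68847928e-01  4.84643237e-02]
```

View pics/c4.png

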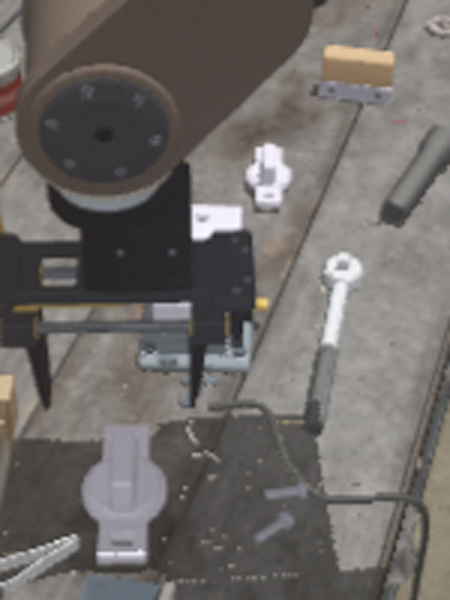

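The block stands on the bench, and the open fingers hang above the cover. I'll narrow them to clear the box, then go down.

Request:
move_arm(commands=[[[-0.3,0.2,0],[0,0,0],0.5],[[0,0,0],[0,0,0],0.5],[[0,0,-1.6],[0,0,0],0.5],[[0,0,-2],[0,0,0],0.5],[[0,0,-2],[0,0,0],0.5],[[0,0,-2],[0,0,0],0.5],[[0,0,-1],[0,0,0],0.5],[[0,0,0],[0,0,0],0.5],[[0,0,0],[0,0,0],0.3],[[0,0,0],[0,0,0],0]])

```text
t: 13.6
eef_pos: [467.7, 267.5, 28.7]
tcp_rot: [3.14, -0.0, 1.914]
ft_force: [0.6, -0.0, -0.8]
opening: 0.385
grip_force: 0.0
```

Request:
move_arm(commands=[[[0,0,0],[0,0,0],0],[[0,0,0],[0,0,0],0],[[0,0,0],[0,0,0],0],[[0,0,0],[0,0,0],0],[[0,0,0],[0,0,0],0],[[0,0,0],[0,0,0],0]])

```text
t: 14.2
eef_pos: [467.5, 267.5, 28.2]
tcp_rot: [3.14, -0.0, 1.914]
ft_force: [-0.5, 0.3, 6.2]
opening: 0.189
grip_force: 30.0
```

Request:
move_arm(commands=[[[0,0,3],[0,0,0],0],[[0,0,3],[0,0,-2],0],[[0,0,3.8],[0,0,-2.5],0],[[0,0,0],[0,0,0],0],[[0,0,0],[0,0,0],0]])

```text
t: 14.7
eef_pos: [467.0, 267.3, 125.8]
tcp_rot: [3.141, -0.0, 1.836]
ft_force: [-1.5, 0.4, -3.1]
opening: 0.187
grip_force: 30.0
```

```bash
python3 - <<'E'
from h import *
import cv2
b=read_camera("side");a=read_camera("top")
out=np.zeros((600,800,3),np.uint8)
out[:,:450]=cv2.resize(b[190:310,220:310],(450,600),interpolation=cv2.INTER_CUBIC)
out[:420,450:]=cv2.resize(a[175:259,230:300],(350,420),interpolation=cv2.INTER_CUBIC)
cv2.imwrite("pics/c5.png",out);s=state();print(s["eef_pos"],s["tcp_rot"],s["ft_force"])
E
```

```text
[466.43532092 267.05509799 124.48690553] [-3.13945003e+00  3.29378841e-04  1.83563267e+00] [ 0.3210829   0.64056982 -3.16628531]
```

View pics/c5.png

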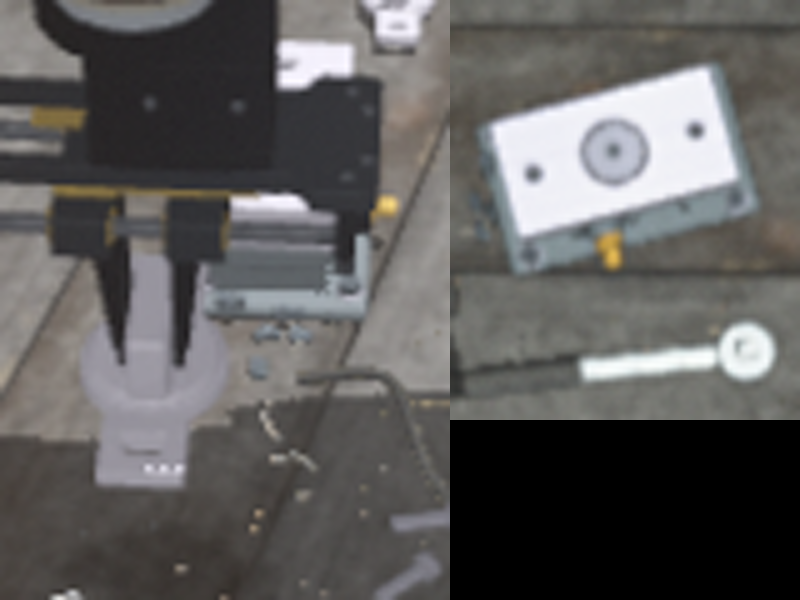

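The deck is clear of chips, with holes at (533,174) and (696,130) and the bore at (614,152) in the right-hand panel. The cover hangs in the fingers, its near slot at about (141,452) in the left panel.

```bash
python3 - <<'E'
from h import *
t=lambda u,v:(230+(u-450)/5,175+v/5); s=lambda u,v:(220+u/5,190+v/5)
a,b,c=[pl("top",t(*k),64) for k in[(533,174),(696,130),(614,152)]];d=(a+b)/2
print("deck top",d,c,np.degrees(np.arctan2(*(b-a)[::-1]))+90,np.linalg.norm(a-b))
z=124.5-28.2
q=np.radians(15.17);ey=np.array([-np.sin(q),np.cos(q)])
sl=pl("side",s(141,452),z+22);print("slot",sl,"origin from slot",sl-47*ey)
e=[pl("side",s(*k),z+22) for k in[(97,484),(186,484)]];print("ear end",e,(e[0]+e[1])/2-61*ey)
p=np.array([466.4,267.1]);print("pred px of flange side pts if origin=TCP, ear end centre",(px("side",[*(p+61*ey),z+22])-[220,190])*5,"slot",(px("side",[*(p+47*ey),z+22])-[220,190])*5)
E
```

```text
deck top [480.65  47.6 ] [480.6  47.9] 15.621271798165296 94.6978880440319
slot [454.3 314.5] origin from slot [466.59914148 269.13777873]
ear end [array([464.7, 335.3]), array([431.7, 324.3])] [464.16271554 270.92562771]
pred px of flange side pts if origin=TCP, ear end centre [139.5 475.5] slot [143.5 448.5]
```

Request:
move_arm(commands=[[[0.3,-4.4,0],[0,0,0],0],[[0.3,-4.4,0],[0,0,0],0],[[0.3,-4.4,0],[0,0,0],0],[[0.4,-4.4,0],[0,0,0],0],[[0.4,-4.3,0],[0,0,0],0],[[0,0,0],[0,0,0],0],[[0,0,-1],[0,0,0],0],[[0,0,-1],[0,0,0],0],[[0,0,-0.6],[0,0,0],0],[[0,0,0],[0,0,0],0]])

```text
t: 15.8
eef_pos: [483.4, 49.3, 98.3]
tcp_rot: [-3.139, -0.001, 1.837]
ft_force: [-0.3, 1.4, -2.0]
opening: 0.185
grip_force: 30.0
```

```bash
python3 - <<'E'
from h import *
import cv2
b=read_camera("side")
cv2.imwrite("pics/c6.png",cv2.resize(b[185:275,230:320],(600,600),interpolation=cv2.INTER_CUBIC));s=state();print(s["eef_pos"],s["tcp_rot"],s["ft_force"])
E
```

```text
[483.76069775  49.21106171  98.95207037] [-3.14015418e+00 -4.95949640e-04  1.83660219e+00] [ 0.77938693  0.23822106 -2.20003594]
```

View pics/c6.png

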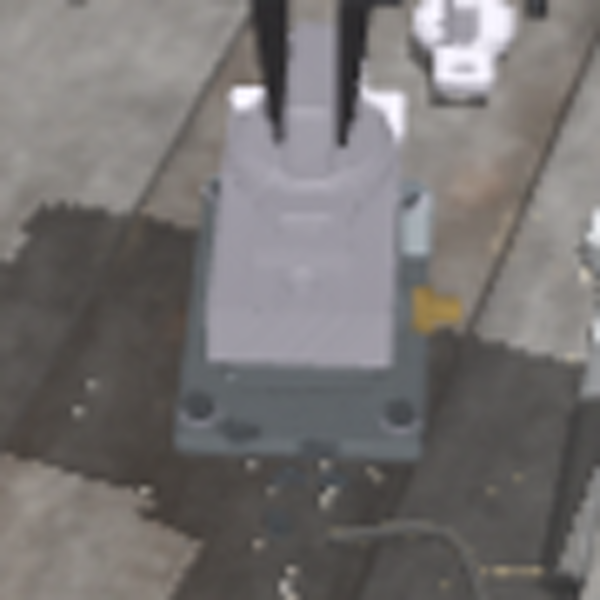

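The cover hovers over the deck: the near slot is at about (305,220) and the tapped hole shows at about (300,275).

```bash
python3 - <<'E'
from h import *
s=lambda u,v:(230+u*.15,185+v*.15)
q=np.radians(15.2);ey=np.array([-np.sin(q),np.cos(q)])
sl=pl("side",s(305,220),92.75);ho=pl("side",s(300,275),64);print(sl,ho,ho-sl,"expected hole px",(px("side",[*(np.array([483.5,48.2])+47*ey),64])-[230,185])/.15)
e=np.array([pl("side",s(*k),64) for k in[(208,362),(393,366)]]);print("deck end mid - 63ey",e.mean(0)-63*ey)
print("flange l/r",pl("side",s(226,160),92.75),pl("side",s(397,160),92.75))
E
```

```text
[471.7  91.9] [474.3  90. ] [ 2.6 -1.9] expected hole px [304.66666667 283.33333333]
deck end mid - 63ey [475.76791825  73.05396085]
flange l/r [509.4  69.7] [450.5  49.9]
```

Request:
move_arm(commands=[[[-0.1,0.1,-0.3],[0,0,0],0],[[0,0,-0.3],[0,0,0],0],[[0,0,-0.2],[0,0,0],0],[[0,0,-0.1],[0,0,0],0],[[0,0,-0.1],[0,0,0],0],[[0,0,0],[0,0,0],0]])

```text
t: 16.45
eef_pos: [483.2, 49.5, 89.9]
tcp_rot: [3.141, -0.0, 1.835]
ft_force: [-1.5, 2.0, 1.8]
opening: 0.184
grip_force: 30.0
```

Request:
move_arm(commands=[[[0,0,-0.1],[0,0,0],0],[[0,0,-0.1],[0,0,0],0],[[0,0,-0.1],[0,0,0],0],[[0,0,0],[0,0,0],0]])

```text
t: 16.85
eef_pos: [483.3, 49.4, 86.9]
tcp_rot: [3.141, 0.0, 1.835]
ft_force: [-1.4, 3.9, 5.2]
opening: 0.188
grip_force: 30.0
```

Request:
move_arm(commands=[[[0,0.1,0],[0,0,0],0],[[0,0,-0.1],[0,0,0],0],[[0,0,-0.1],[0,0,0],0],[[0,0,0],[0,0,0],0]])

```text
t: 17.25
eef_pos: [483.4, 49.9, 84.9]
tcp_rot: [3.141, 0.001, 1.835]
ft_force: [-1.7, -1.5, 7.6]
opening: 0.186
grip_force: 30.0
```

Request:
move_arm(commands=[[[0,0,-0.1],[0,0,0],0],[[0,0,-0.1],[0,0,0],0],[[0,0,-0.1],[0,0,0],0],[[0,0,-0.1],[0,0,0],0],[[0,0,0],[0,0,0],0],[[0,0,0],[0,0,0],0]])

```text
t: 17.85
eef_pos: [483.5, 49.9, 81.2]
tcp_rot: [3.141, 0.001, 1.835]
ft_force: [-2.4, -1.0, 9.7]
opening: 0.183
grip_force: 30.0
```

Request:
move_arm(commands=[[[0,0,-0.1],[0,0,0],0],[[0,0,0],[0,0,0],0],[[0,0,0],[0,0,0],0]])

```text
t: 18.15
eef_pos: [483.5, 49.9, 80.2]
tcp_rot: [3.141, 0.001, 1.835]
ft_force: [-2.1, -2.5, 10.1]
opening: 0.188
grip_force: 30.0
```

Request:
move_arm(commands=[[[-0.02,-0.02,-0.04],[0,0,0],0],[[0,0,0],[0,0,0],0],[[0,0,0],[0,0,0],0]])

```text
t: 18.45
eef_pos: [483.5, 49.9, 80.2]
tcp_rot: [3.14, 0.001, 1.835]
ft_force: [-3.4, 0.2, 14.8]
opening: 0.185
grip_force: 30.0
```

Request:
move_arm(commands=[[[-0.02,0,-0.03],[0,0,0],0],[[0,0,0],[0,0,0],0],[[0,0,0],[0,0,0],0]])

```text
t: 18.75
eef_pos: [483.5, 49.9, 80.1]
tcp_rot: [3.139, 0.001, 1.835]
ft_force: [-3.7, 0.4, 18.7]
opening: 0.188
grip_force: 30.0
```

Request:
move_arm(commands=[[[0,0,-0.02],[0,0,0],0],[[0,0,0],[0,0,0],0],[[0,0,0],[0,0,0],0],[[0,0,0],[0,0,0],0]])

```text
t: 19.15
eef_pos: [483.5, 49.9, 80.1]
tcp_rot: [3.139, 0.001, 1.835]
ft_force: [-3.5, 0.6, 22.8]
opening: 0.183
grip_force: 30.0
```

Request:
move_arm(commands=[[[0,0,0],[0,0,0],0],[[0,0,0],[0,0,0],0],[[0,0,0],[0,0,0],0],[[0,0,0],[0,0,0],0],[[0,0,0],[0,0,0],0],[[0,0,0],[0,0,0],0],[[0,0,0],[0,0,0],0],[[0,0,0],[0,0,0],0],[[0,0,0],[0,0,0],0],[[0,0,0],[0,0,0],0]])

```text
t: 20.15
eef_pos: [483.5, 49.9, 80.1]
tcp_rot: [3.139, 0.001, 1.835]
ft_force: [-4.2, -0.4, 23.0]
opening: 0.188
grip_force: 30.0
```

Request:
move_arm(commands=[[[0,0,0],[0,0,0],0],[[0,0,0],[0,0,0],0],[[0,0,0],[0,0,0],0],[[0,0,0],[0,0,0],0],[[0,0,0],[0,0,0],0]])

```text
t: 20.65
eef_pos: [483.5, 49.9, 80.1]
tcp_rot: [3.139, 0.001, 1.835]
ft_force: [-3.4, -0.6, 21.9]
opening: 0.186
grip_force: 30.0
```

```bash
python3 -c "
from cell import *
print(env.job_done(), state()['ft_force'])"
```

```text
the job is handed in; nothing more can be done
the job is handed in; nothing more can be done
```

The job is handed in, but no verdict came back: all five chips are off the deck, the scraper block is back on the bench, and the cover is closed on the housing and held there with an estimated 25 N.

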